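Rock the pendulum gauge on the guitar neck offcut to its mark

TASK

Take the pendulum angle gauge by its wooden handle and stand it level on the rounded crown of the strapped-down guitar neck offcut, squarely across it and midway between the two brass straps. Then rock it sideways on the crown until the swinging pointer settles on the sliding mark tab of its scale, and finish while still holding it there, its foot still resting on the neck. Leave the loose picks and parts lying on the counter where they are.

Things in the scene. Friction and masses are not known exactly. Their poses are not given: they have to be found in the camera images.
- gauge: Pendulum angle gauge, loose, 0.2 to 0.35 kg, upright on the counter. Origin: centre of its foot's underside; x along the pointer's swing axis (+x out of its white dial), y along the foot, z up. Foot 34 (x) x 100 (y) x 10 mm; frame 17 x 94 mm, white plate behind the pointer, up to z = 97 mm; on top, centred, a wooden handle 22 (x) x 24 (y) mm, z = 97 to 142 mm: grip it across y.
- pointer (a joint): Brass pendulum pointer hanging freely in the frame from a pivot at gauge (0, 0, 85) mm, in the gauge's y-z plane; settles in 1 to 2 s. Angle (rad) about the gauge's +x relative to the gauge: 0 when level, reads minus the gauge's roll about its own +x; positive = pointer end towards gauge +y. Stops at +-0.6.
- mark (a joint): Dark steel mark tab, 8 mm wide, that straddles the scale arc beneath the pointer's end; stiff, stays where it was set, cannot be touched. Angle (rad) about the same pivot, same sense as the pointer: always on the gauge's +y side, 0.14 to 0.30.
- pointer_end (a point): Lower end of the pointer, 58 mm from the pivot.
- mark_tab (a point): Middle of the mark tab's upper edge, 58 mm from the pivot: where the pointer's end is to come to rest.
- neck: Guitar neck offcut, back up, fixed: a wooden cylinder of radius 30 mm, 160 mm long along its x, its lower half sunk in the cradle; its axis lies 40 mm above the counter. Origin: on the counter under its middle; z up.
- crown (a point): Highest point of the neck, 70 mm above the counter, midway between the two straps; x along the neck, z up. The brass straps are 8 mm wide and stand 2 mm proud of the neck, centred at x = -50 and +50 mm.
- cradle: Pale wooden cradle under the neck, fixed, 180 (x) x 90 (y) x 40 mm high, origin centre of underside.
- bone_pick: Bystander: carved bone pick, 30 mm long, 6 mm thick, on the counter.
- thumb_pick: Bystander: silver thumb pick, a 21 mm ring with a tongue, on the counter.
- pickup_cover: Bystander: chrome pickup cover, 68 x 37 x 18 mm, on the counter between gauge and neck.
- tuner: Bystander: gold-plated tuning machine, about 45 mm long, 12 mm high, on the counter between gauge and neck.

How it is judged:
By the outcome, as a careful person would: the job done as asked, in the order asked, and still so for the second after the job is handed in, while the arm keeps its last pose, push and grip.
It also fails if it takes over 58 s, if anything falls off the work surface, if the arm or the gripper's body presses on something with over 40 N, if the wrist force passes 120 N, or if a joint passes its speed limit or range.

ROBOT

A 6-joint arm with a two-finger parallel gripper is mounted at the origin on the work surface. World frame = base frame: x ahead of the robot, y to its left, z up, the work surface at z = 0. Lengths are in mm, angles in rad, forces in N, time in s.
With the tool pointing down it reaches from about 400 to 925 mm from the base axis. Payload 12.5 kg.
Tool frame: the origin (TCP) lies at the centre of the arm's flange, where the gripper is bolted on; the fingertips stand 190 mm ahead of it and the grasp point (between the pads) lies 171 mm ahead of it; z points along the fingers, y is the direction in which the jaws open and shut (so a half turn about z gives the same grasp; the last joint's range is limited). The gripper opens to 95 mm and grips with 3 to 60 N. Pads are 20 mm wide; open, the fingers measure 119 mm over their backs; the gripper's body (75 mm by 180 mm) begins 59 mm behind the grasp point.
Start: joints at [-1.452, 0.491, 1.559, -0, 1.092, -0.106], TCP at [139.34, -609.27, 404.761] pointing down, gripper open.
Joint ranges: [-3.1, 3.1], [-0.84, 2.19], [0.05, 2.79], [-1.13, 4.28], [0.06, 2.93], [-2.69, 2.69]. Speed limits (rad/s): [2.22, 2.22, 2.79, 3.14, 3.14, 3.14].

INTERFACE

Orientations are given as [roll, pitch, yaw] about the fixed x, y, z axes, in that order (R = Rz(yaw) Ry(pitch) Rx(roll)).
In Python, from cell import env, optics gives the robot as it stands.
- The arm moves only by the tool apply_moves, never from a script. Its argument "commands" is a list of rows, each a list of 7 numbers: the turn, a rotation vector about the tool's x, y, z in degrees, then the shift along the tool's x, y, z in m, then the finger opening in m, from 0 to 0.0951. A call has 1 to 5 rows; each row shifts and turns the commanded pose from where the row before left it, along the tool's axes as they then stand; what a row does not reach is not made up. A row lasts 1/12 s, in which the tool goes at most 41.7 mm and 7.16 degrees, less where a joint would pass 70% of its speed; a pose out of reach is approached as far as the arm can. A call with a gripper value outside its range is refused whole. The fingers move at their own pace and stop on an object; the grip force is fixed at half the most. Time passes only in rows, so rows that do not move let the fingers close. It gives the time, the measured TCP pose, the force and the opening at its end, in the units of the state.
- env.state(): the state, without advancing time (a new reading comes with each control period).
- optics.read_camera(name): name is "side" or "top" or "wrist"; returns a dict with "color" (420x560x3 uint8, red, green, blue), "fx", "fy", "cx", "cy" (pixels), "eye" and "rotation" of the camera in the world; the wrist camera has in their place "T_tool_cam" (4x4, takes a point from camera to tool coordinates, whose origin is the TCP and whose axes are the flange's). Camera axes: x right, y up, looking along -z (the intrinsics and any distortion apply to the point x, -y, -z); pixel columns grow to the right and rows downward; lengths in mm; the calibration is good to about 2 mm. A picture is of the moment at which its call begins: read the wrist's pose just before it. There is no depth.
- env.job_done(): hands the job in, once; it reports no verdict.
The state is a dict: "t": time; "joints": joint angles; "qvel": joint speeds; "tau": joint torques, N m; "eef_pos": TCP position; "tcp_rot": TCP orientation; "ft_force": force on the tool from outside, world axes, zero at the start; "moment": the same for the moment, N m; "opening": opening from 0.0 (shut) to 1.0 (fully open).
Only numpy, scipy, OpenCV 4.12 (cv2) and the standard library are available. Lean on these libraries where they do the work, as an engineer would, in place of code of your own. Each camera call takes 0.05 s, during which the arm holds its last target. There are 200 camera calls.

## Working session

There is one attempt and no reset: what is moved stays moved. The work goes in short steps, Python scripts to look and compute and a tool call to move; the robot and the scene stay as the last step left them, time stands still between calls to the robot, and variables do not carry over. Pictures are saved under pics/ and viewed, about 8 in all and at most 12, crops included, and the job is handed in when it is done.

Besides the shell and the picture viewer there is one more tool, called after "Call:" as a command line: name --pt "numbers of a row" for each row, then --argument value for the rest. apply_moves: Moves the arm, as the interface text tells. Its arguments: {"type":"object","properties":{"commands":{"type":"array","items":{"type":"array","items":{"type":"number"}}}},"required":["commands"]}

```bash
ls; mkdir -p pics
python3 - <<'E'
from cell import env, optics
import cv2, numpy as np
print(env.state())
for n in ["side","top"]:
    d=optics.read_camera(n)
    cv2.imwrite(f"pics/{n}1.png",d["color"][:,:,::-1])
    print(n,{k:(np.round(v,4).tolist() if not np.isscalar(v) else v) for k,v in d.items() if k!="color"})
E
```

```text
pics
{'t': 0.0, 'joints': array([-1.45161918e+00,  4.91567178e-01,  1.55944296e+00, -1.48105886e-05,
        1.09169017e+00, -1.05584691e-01]), 'qvel': array([-0.00172809,  0.00014268,  0.00265048, -0.00022682, -0.00202995,
        0.00028593]), 'tau': array([-5.38498687e-03, -6.12653446e+01, -2.58183146e+01,  6.90437132e-02,
        4.82828706e-02, -1.17013687e-04]), 'eef_pos': array([ 139.32335818, -609.24384679,  404.15913151]), 'tcp_rot': array([-3.14048978e+00, -1.03671867e-04,  2.24768611e-01]), 'ft_force': array([-0.37075507, -0.40270494,  1.20364369]), 'moment': array([0.00348077, 0.02206866, 0.01012596]), 'opening': 1.002582583120994}
side {'fx': 461.580512715187, 'fy': 461.580512715187, 'cx': 279.5005767114891, 'cy': 210.09359463891897, 'eye': [11.563, 492.3854, 820.7175], 'rotation': [0.7699, -0.0025, -2.3098]}
top {'fx': 394.78895632559363, 'fy': 394.78895632559363, 'cx': 278.51880576857394, 'cy': 200.46743911950736, 'eye': [469.45, 0.7522, 998.9931], 'rotation': [0.0761, -0.0199, -1.5592]}
```

View pics/side1.png

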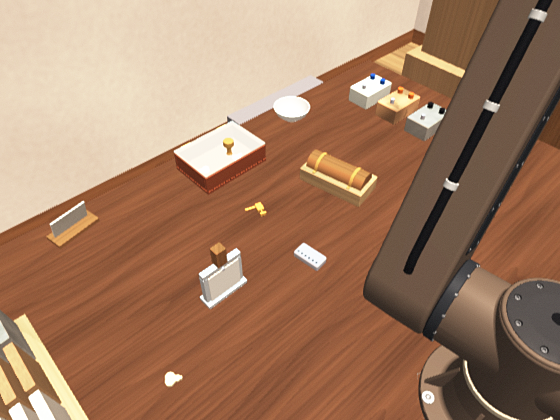

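View pics/top1.png

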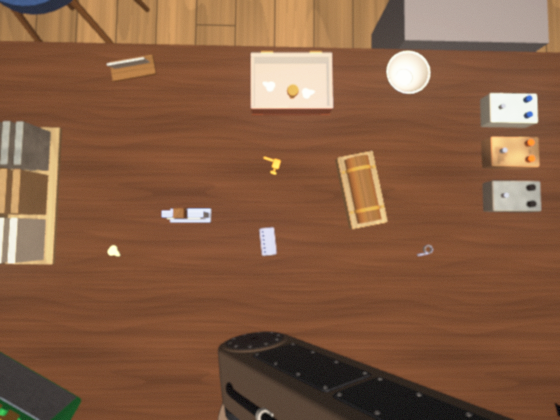

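```bash
cat > h.py <<'E'
import numpy as np, cv2
from scipy.spatial.transform import Rotation as Ro
def rpy(a): return Ro.from_euler('xyz',a).as_matrix()
def campose(d,st=None):
    if 'eye' in d: return rpy(d['rotation']),np.array(d['eye'])
    T=np.array(d['T_tool_cam']); R=rpy(st['tcp_rot'])
    return R@T[:3,:3], R@T[:3,3]+st['eef_pos']
def ray(d,uv,st=None):
    R,e=campose(d,st); u,v=uv
    return e, R@np.array([(u-d['cx'])/d['fx'],-(v-d['cy'])/d['fy'],-1])
def onz(d,uv,z,st=None):
    e,r=ray(d,uv,st); return e+r*(z-e[2])/r[2]
def onplane(d,uv,p,n,st=None):
    e,r=ray(d,uv,st); return e+r*((p-e)@n)/(r@n)
def proj(d,P,st=None):
    R,e=campose(d,st); p=(np.atleast_2d(P)-e)@R
    return np.c_[d['cx']-d['fx']*p[:,0]/p[:,2], d['cy']+d['fy']*p[:,1]/p[:,2]]
E
python3 - <<'E'
from h import *
from cell import env, optics
s=optics.read_camera("side");t=optics.read_camera("top");w=optics.read_camera("wrist")
print(w['fx'],w['cx'],w['cy'],np.round(w['T_tool_cam'],3).tolist())
def crop(d,u,v): return cv2.resize(d['color'][v:v+75,u:u+100,::-1],(400,300),interpolation=cv2.INTER_CUBIC)
m=np.vstack([np.hstack([crop(s,175,237),crop(s,290,130)]),np.hstack([crop(t,140,180),crop(t,312,150)])])
cv2.imwrite('pics/m1.png',m)
for uv in [(190,215)]: print(onz(t,uv,5))
print(onz(t,(362,190),55), onz(s,(222,296),5))
E
```

```text
333.0790038665332 278.93834585243974 210.5717811077676 [[-0.0, 0.961, 0.276, 76.073], [1.0, 0.0, -0.0, 0.959], [-0.0, 0.276, -0.961, 19.529], [0.0, 0.0, 0.0, 1.0]]
[506.00242983 203.38868175   5.        ]
[ 569.60718556 -218.4278201    55.        ] [490.86459535 214.92731074   5.        ]
```

View pics/m1.png

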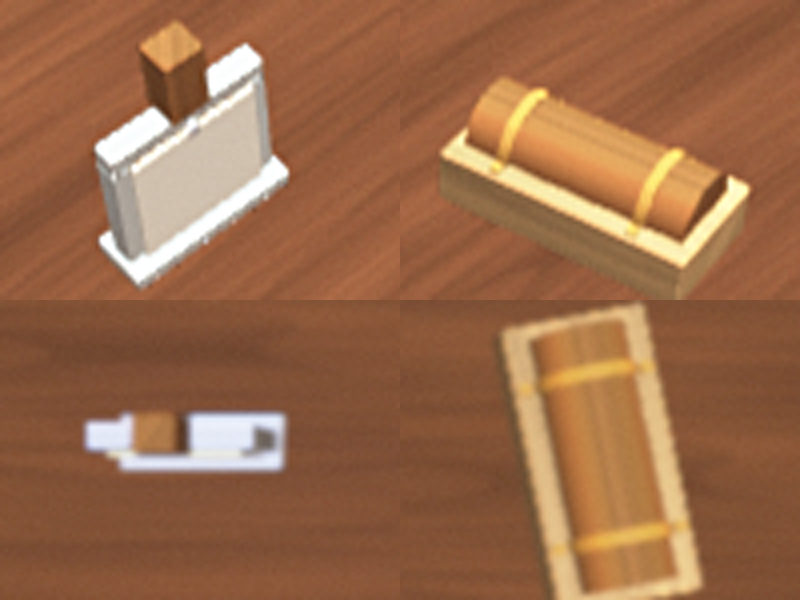

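The side crop shows the back of the gauge plate, so the dial faces away, along world +x. The gauge y axis runs roughly along world +y. The neck is yawed by about +11°. First I move over the neck to look at it with the wrist camera.

Call:
apply_moves --pt "0 0 0 0.034 -0.019 0 0.095" --pt "0 0 0 0.034 -0.019 0 0.095" --pt "0 0 0 0.034 -0.019 0 0.095" --pt "0 0 0 0.034 -0.019 0 0.095" --pt "0 0 0 0.034 -0.019 0 0.095"

```text
t: 0.67
eef_pos: [284.8, -477.4, 404.7]
tcp_rot: [3.142, 0.0, 0.224]
ft_force: [0.8, 0.2, 0.4]
opening: 0.998
```

Call:
apply_moves --pt "0 0 0 0.034 -0.019 0 0.095" --pt "0 0 0 0.034 -0.019 0 0.095" --pt "0 0 0 0.034 -0.019 0 0.095" --pt "0 0 0 0.034 -0.019 0 0.095" --pt "0 0 0 0.034 -0.019 0 0.095"

```text
t: 1.08
eef_pos: [429.6, -346.7, 404.8]
tcp_rot: [3.141, -0.0, 0.225]
ft_force: [0.3, 0.1, -0.3]
opening: 0.999
```

Call:
apply_moves --pt "0 0 0 0.034 -0.019 0 0.095" --pt "0 0 0 0.034 -0.019 0 0.095" --pt "0 0 0 0.034 -0.019 0 0.095" --pt "0 0 0 0.034 -0.019 0 0.095" --pt "0 0 0 0 0 0 0.095"

```text
t: 1.5
eef_pos: [547.6, -239.8, 404.5]
tcp_rot: [-3.141, -0.001, 0.229]
ft_force: [-0.1, 0.1, 0.3]
opening: 0.999
```

Run:
```python
from h import *
from cell import env, optics
st=env.state();w=optics.read_camera("wrist")
print(st['t'],st['eef_pos'],st['tcp_rot'],abs(st['qvel']).max())
np.savez('neck.npz',c=w['color'])
cv2.imwrite('pics/w1.png',w['color'][:,:,::-1])
hsv=cv2.cvtColor(w['color'],cv2.COLOR_RGB2HSV)
m=cv2.inRange(hsv,(19,140,150),(33,255,255))
n,l,s,c=cv2.connectedComponentsWithStats(m)
for i in range(1,n):
    if s[i,4]>60: print(s[i],c[i])
```

```text
1.5 [ 547.55255357 -239.78094769  404.53899482] [-3.14133558e+00 -1.17373022e-03  2.29010317e-01] 0.09745428136038593
[ 53  28  41  53 663] [77.34992459 53.67873303]
[241 111  56  11 517] [268.54158607 116.3926499 ]
[242 216  51  10 387] [266.85788114 220.73385013]
[ 79 303  13  41 147] [ 83.99319728 326.19727891]
[467 308  13  36 148] [474.00675676 327.85135135]
```

View pics/w1.png

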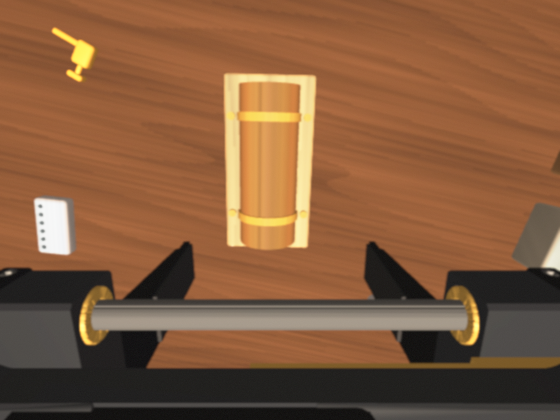

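The picture shows the neck with straps at about (269,116) and (268,219), and the cradle top corners at about (225,74), (315,76), (308,247) and (228,246). I'll compute the neck pose from the cradle corners, with the straps as a check.

Run:
```python
from h import *
from cell import env, optics
st=env.state();w=optics.read_camera("wrist")
print(st['eef_pos'],st['tcp_rot'])
im=w['color'];hsv=cv2.cvtColor(im,cv2.COLOR_RGB2HSV)
print(hsv[150,232],hsv[150,305],hsv[150,215],hsv[150,270])
m=np.zeros(im.shape[:2],np.uint8)
m[60:255,210:330]=(hsv[60:255,210:330,2]>190).astype(np.uint8)*255
c=max(cv2.findContours(m,cv2.RETR_EXTERNAL,cv2.CHAIN_APPROX_NONE)[0],key=cv2.contourArea)
q=cv2.approxPolyDP(cv2.convexHull(c),8,True)[:,0].astype(float)
P=np.array([onz(w,p,40,st) for p in q]);print(q.tolist());print(P.round(1))
ctr=P.mean(0);print('cradle ctr',ctr,[np.linalg.norm(P[i]-P[i-1]) for i in range(len(P))])
my=cv2.inRange(hsv,(19,140,150),(33,255,255))
S=[]
for r0,r1 in((108,124),(210,228)):
    v,u=np.nonzero(my[r0:r1,262:276]); S.append(onz(w,(268.7,v.mean()+r0),72,st))
print(S,'strap mid',(S[0]+S[1])/2,np.linalg.norm(S[0]-S[1]))
d=S[0]-S[1];print('yaw straps',np.arctan2(d[1],d[0]))
# top cam
t=optics.read_camera('top');ht=cv2.cvtColor(t['color'],cv2.COLOR_RGB2HSV)
```

```text
[ 545.89841057 -241.45986508  404.36601655] [-3.14138112e+00 -5.88782067e-05  2.28938858e-01]
[ 22  96 247] [ 23  93 248] [ 12 155 140] [ 15 155 212]
[[223.0, 71.0], [314.0, 74.0], [305.0, 245.0], [226.0, 242.0]]
[[ 647.5 -163.6   40. ]
 [ 664.8 -249.5   40. ]
 [ 491.6 -284.8   40. ]
 [ 475.2 -198.8   40. ]]
cradle ctr [ 569.75982735 -224.17933669   40.        ] [np.float64(175.88297432873804), np.float64(87.6100229177862), np.float64(176.7697360664857), np.float64(87.61645903527516)]
[array([ 619.29606847, -215.91960275,   72.        ]), array([ 521.48923185, -237.79789879,   72.        ])] strap mid [ 570.39265016 -226.85875077   72.        ] 100.22393490048266
yaw straps 0.22006609414934544
```

```bash
cat > neck.py <<'E'
from h import *
from cell import env, optics
st=env.state();w=optics.read_camera("wrist")
im=w['color'];hsv=cv2.cvtColor(im,cv2.COLOR_RGB2HSV)
m=np.zeros(im.shape[:2],np.uint8)
m[60:255,210:330]=(hsv[60:255,210:330,2]>190).astype(np.uint8)*255
m=cv2.morphologyEx(m,cv2.MORPH_OPEN,np.ones((5,5)))
c=max(cv2.findContours(m,cv2.RETR_EXTERNAL,cv2.CHAIN_APPROX_NONE)[0],key=cv2.contourArea)[:,0].astype(float)
P=np.array([onz(w,p,40,st)[:2] for p in c],np.float32)
print(st['eef_pos'],cv2.minAreaRect(P))
L=[];Rr=[]
for v in range(90,235):
    u=np.nonzero(m[v])[0]; L.append(onz(w,(u[0]-.5,v),40,st)[:2]); Rr.append(onz(w,(u[-1]+.5,v),40,st)[:2])
for e in (L,Rr):
    f=cv2.fitLine(np.array(e,np.float32),cv2.DIST_HUBER,0,.01,.01).ravel(); print('edge yaw',np.arctan2(f[1],f[0]),f)
# neck silhouette at mid-row
for v in (150,190):
    k=im[v,225:315].astype(int); print(v,[225+i for i in range(90) if hsv[v,225+i,1]>125][0::100], [225+i for i in range(90) if hsv[v,225+i,1]>125][-1])
E
python3 neck.py
```

```text
[ 544.0503022  -243.62877171  404.45801954] ((569.1146240234375, -224.4038848876953), (181.5435791015625, 89.91222381591797), 11.757262229919434)
edge yaw 0.20489947 [ 9.7908145e-01  2.0346874e-01  5.5786926e+02 -1.8084943e+02]
edge yaw 0.2052203 [ 9.7901613e-01  2.0378283e-01  5.7796265e+02 -2.6843878e+02]
150 [236] 314
190 [237] 314
```

Neck: crown at (569.1, -224.4), yaw 0.205, with a cradle fit of 181×90 mm that matches the given size. Next I go over the gauge.

Call:
apply_moves --pt "0 0 6.2 0 0 0 0.095" --pt "0 0 6.2 0 0 0 0.095" --pt "0 0 0 -0.0032 -0.0375 -0.002 0.095" --pt "0 0 0 -0.0032 -0.0375 -0.002 0.095" --pt "0 0 0 -0.0032 -0.0375 -0.002 0.095"

```text
t: 2.12
eef_pos: [532.4, -131.9, 410.7]
tcp_rot: [3.142, 0.0, 0.005]
ft_force: [0.7, -0.3, -0.2]
opening: 1.001
```

Call:
apply_moves --pt "0 0 0 -0.0032 -0.0375 -0.002 0.095" --pt "0 0 0 -0.0032 -0.0375 -0.002 0.095" --pt "0 0 0 -0.0032 -0.0375 -0.002 0.095" --pt "0 0 0 -0.0032 -0.0375 -0.002 0.095" --pt "0 0 0 -0.0032 -0.0375 -0.002 0.095"

```text
t: 2.53
eef_pos: [515.2, 56.2, 421.1]
tcp_rot: [3.141, -0.0, 0.006]
ft_force: [1.2, 0.3, 0.1]
opening: 1.003
```

Call:
apply_moves --pt "0 0 0 -0.0032 -0.0375 -0.002 0.095" --pt "0 0 0 -0.0032 -0.0375 -0.002 0.095" --pt "0 0 0 -0.0032 -0.0375 -0.002 0.095" --pt "0 0 0 -0.0032 -0.0375 -0.002 0.095" --pt "0 0 0 0 0 0 0.095"

```text
t: 2.95
eef_pos: [501.1, 209.1, 429.2]
tcp_rot: [-3.14, -0.001, 0.01]
ft_force: [-1.0, -0.2, 0.4]
opening: 0.999
```

Call:
apply_moves --pt "0 0 0 0 0 0 0.095" --pt "0 0 0 0 0 0 0.095" --pt "0 0 0 0 0 0 0.095"

```text
t: 3.2
eef_pos: [502.2, 204.2, 428.7]
tcp_rot: [3.141, 0.0, 0.006]
ft_force: [-0.6, -0.9, 0.0]
opening: 0.997
```

Run:
```python
from h import *
from cell import env, optics
st=env.state();w=optics.read_camera("wrist")
print(st['t'],st['eef_pos'],st['tcp_rot'],abs(st['qvel']).max(),st['ft_force'])
cv2.imwrite('pics/w2.png',w['color'][:,:,::-1])
```

```text
3.2 [502.16992063 204.2193412  428.67826321] [3.14126099e+00 1.26135598e-04 6.29231021e-03] 0.0028707648709688878 [-0.56264072 -0.87985043  0.03669444]
```

View pics/w2.png

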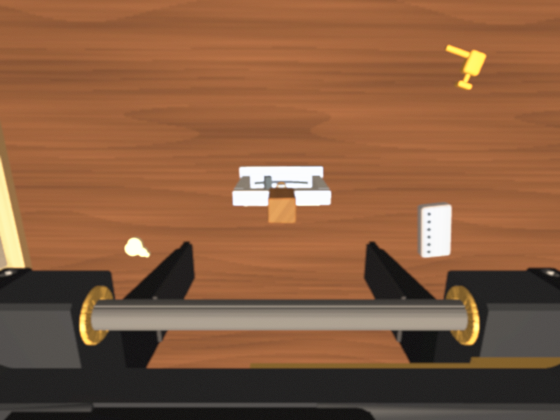

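The dial faces up in the image (+x). The mark tab is at (267,182), on the +y side, and the handle top is at cols 269–297, rows ~197–222. The foot's front edge is at row ~168, cols 240–323.

Run:
```python
from h import *
from cell import env, optics
st=env.state();w=optics.read_camera("wrist");im=w['color'];hsv=cv2.cvtColor(im,cv2.COLOR_RGB2HSV)
wm=((hsv[:,:,1]<60)&(hsv[:,:,2]>150)); wm[:, :225]=0;wm[:,340:]=0;wm[:150]=0;wm[215:]=0
E=np.array([onz(w,(u,np.nonzero(wm[:,u])[0][0]-.5),10,st)[:2] for u in range(246,318)],np.float32)
f=cv2.fitLine(E,cv2.DIST_HUBER,0,.01,.01).ravel();print('foot front edge',f,'yaw',np.arctan2(f[1],f[0])-np.pi/2)
r=[np.nonzero(wm[v])[0][[0,-1]] for v in range(169,174)];print(r)
a=np.mean(r,0);print('foot ends',onz(w,(a[0]-.5,171),10,st),onz(w,(a[1]+.5,171),10,st))
print([int(x) for x in hsv[185:226,282,2]],[int(x) for x in hsv[215,262:304,2]],[int(x) for x in hsv[215,262:304,1]])
for uv in [(268.5,222),(297,222),(268.5,196.5),(297,196.5)]: print(onz(w,uv,142,st))
```

```text
foot front edge [ 5.6071742e-03 -9.9998426e-01  5.2016376e+02  1.9691124e+02] yaw -3.1359854
[array([239, 323]), array([239, 323]), array([239, 323]), array([239, 323]), array([239, 323])]
foot ends [513.21699003 251.46044094  10.        ] [513.7900996  148.97490113  10.        ]
[230, 238, 197, 133, 106, 104, 106, 106, 106, 106, 105, 107, 134, 184, 220, 227, 229, 229, 229, 229, 228, 228, 227, 226, 224, 221, 218, 215, 214, 213, 214, 215, 215, 217, 218, 219, 217, 203, 183, 171, 163] [168, 167, 167, 167, 164, 168, 191, 216, 224, 227, 229, 230, 228, 228, 228, 227, 222, 218, 215, 214, 214, 215, 217, 218, 219, 221, 221, 221, 219, 217, 214, 216, 213, 200, 183, 171, 169, 168, 168, 169, 169, 169] [155, 157, 157, 157, 155, 159, 163, 158, 153, 151, 150, 150, 151, 151, 150, 151, 153, 152, 152, 153, 153, 153, 152, 152, 154, 152, 152, 152, 154, 152, 153, 152, 158, 162, 162, 160, 157, 158, 158, 157, 158, 157]
[491.70247225 211.49213902 142.        ]
[491.83355603 187.47082752 142.        ]
[513.79653355 211.42750049 142.        ]
[513.92639057 187.92825655 142.        ]
```

Call:
apply_moves --pt "0 0 0 0.001 0.004 0.034 0.095" --pt "0 0 0 0 0 0.034 0.095" --pt "0 0 0 0 0 0.034 0.095" --pt "0 0 0 0 0 0.033 0.095" --pt "0 0 0 0 0 0 0.095"

```text
t: 3.72
eef_pos: [502.5, 200.6, 289.3]
tcp_rot: [3.14, 0.007, 0.006]
ft_force: [-0.4, -0.3, -1.1]
opening: 0.998
```

Call:
apply_moves --pt "0 0 0 0 0 0 0.0" --pt "0 0 0 0 0 0 0.0" --pt "0 0 0 0 0 0 0.0" --pt "0 0 0 0 0 0 0.0" --pt "0 0 0 0 0 0 0.0"

```text
t: 4.13
eef_pos: [503.0, 201.8, 295.0]
tcp_rot: [-3.141, -0.002, 0.008]
ft_force: [-0.4, -0.7, 0.1]
opening: 0.705
```

Call:
apply_moves --pt "0 0 0 0 0 0 0.0" --pt "0 0 0 0 0 0 0.0" --pt "0 0 0 0 0 0 0.0" --pt "0 0 0 0 0 0 0.0" --pt "0 0 0 0 0 0 0.0"

```text
t: 4.55
eef_pos: [502.9, 201.8, 293.7]
tcp_rot: [3.141, 0.0, 0.008]
ft_force: [0.3, 0.1, -0.7]
opening: 0.353
```

Call:
apply_moves --pt "0 0 0 0 0 0 0.0" --pt "0 0 0 0 0 0 0.0" --pt "0 0 0 0 0 0 0.0" --pt "0 0 0 0 0 0 0.0" --pt "0 0 0 0 0 0 0.0"

```text
t: 4.97
eef_pos: [502.9, 201.8, 293.6]
tcp_rot: [3.141, 0.0, 0.008]
ft_force: [0.1, 0.8, -1.0]
opening: 0.248
```

Call:
apply_moves --pt "0 0 0 0 0 0 0.0" --pt "0 0 0 0 0 -0.015 0.0" --pt "0 0 0 0 0 -0.03 0.0" --pt "0 0 0 0 0 -0.035 0.0" --pt "0 0 0 0 0 -0.025 0.0"

```text
t: 5.38
eef_pos: [502.9, 201.8, 400.8]
tcp_rot: [-3.142, -0.001, 0.008]
ft_force: [0.4, 0.0, -3.7]
opening: 0.249
```

Call:
apply_moves --pt "0 0 0 0 0 -0.005 0.0" --pt "0 0 0 0 0 0 0.0" --pt "0 0 0 0 0 0 0.0" --pt "0 0 0 0 0 0 0.0" --pt "0 0 0 0 0 0 0.0"

```text
t: 5.8
eef_pos: [502.9, 201.8, 402.0]
tcp_rot: [3.141, 0.003, 0.008]
ft_force: [-0.1, 0.6, -3.1]
opening: 0.252
```

Run:
```python
from h import *
from cell import env, optics
st=env.state();w=optics.read_camera("wrist")
print(st['t'],st['eef_pos'],st['tcp_rot'],st['ft_force'],st['moment'],st['opening'])
cv2.imwrite('pics/w3.png',cv2.resize(w['color'][130:330,180:380,::-1],(600,600),interpolation=cv2.INTER_CUBIC))
```

```text
5.8 [502.90272063 201.75680682 401.97761631] [3.14074734e+00 2.81625863e-03 8.31567063e-03] [-0.13897536  0.60301377 -3.08819576] [0.046483   0.02482282 0.01438647] 0.25218257709219066
```

View pics/w3.png

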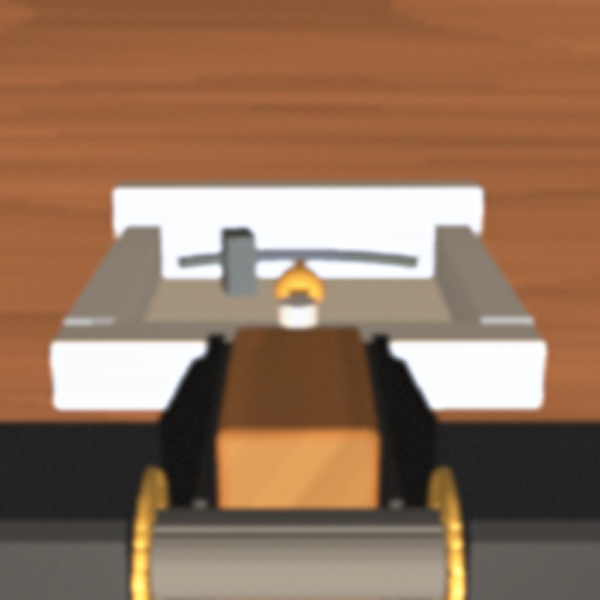

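The gauge is gripped and lifted, and weighs about 3.1 N. In crop pixels the mark tab's top face is at cols 223–254, rows 235–295, and the pointer tip is at about (299,262). I'll work out the mark angle from this geometry.

Run:
```python
from h import *
from cell import env, optics
st=env.state();w=optics.read_camera("wrist");im=w['color']
G=np.array(w['T_tool_cam'])
R=G[:3,:3];e=G[:3,3]
Z0=293.6
def g2px(p):
    t=np.array([p[0],-p[1],Z0-p[2]]); c=(t-e)@R
    return (w['cx']-w['fx']*c[0]/c[2], w['cy']+w['fy']*c[1]/c[2])
def crop(p): u,v=g2px(p); return np.round([(u-180+.5)*3-.5,(v-130+.5)*3-.5],1)
print('foot front corners',crop((17,50,10)),crop((17,-50,10)),'handle top',crop((-11,12,142)),crop((11,12,142)),crop((11,-12,142)))
print('frame top',crop((8.5,47,97)),crop((8.5,-47,97)))
for x in (-4,0,4,8,12): print(x,'ptr',crop((x,0,27)),[ (a,crop((x,58*np.sin(a),85-58*np.cos(a))).tolist()) for a in (.14,.2,.25,.3)])
g=cv2.cvtColor(im,cv2.COLOR_RGB2GRAY)
for v in (210,214,218,222,226): print(v,[int(x) for x in g[v,248:272]])
hsv=cv2.cvtColor(im,cv2.COLOR_RGB2HSV)
m=cv2.inRange(hsv,(10,120,120),(35,255,255));m[:208]=0;m[236:]=0;m[:,260:300]
for v in range(214,232,2): print(v,np.nonzero(m[v,268:292])[0]+268)
```

```text
foot front corners [107.6 184.1] [477.5 183.9] handle top [209.6 556.8] [205.9 424.2] [371.3 424.1]
frame top [ 41.9 329.1] [539.2 328.8]
-4 ptr [292.4 277.3] [(0.14, [261.2, 278.0]), (0.2, [247.9, 278.7]), (0.25, [236.8, 279.5]), (0.3, [225.8, 280.5])]
0 ptr [292.4 262.6] [(0.14, [261.0, 263.3]), (0.2, [247.6, 264.0]), (0.25, [236.5, 264.7]), (0.3, [225.4, 265.6])]
4 ptr [292.4 247.8] [(0.14, [260.9, 248.4]), (0.2, [247.4, 249.1]), (0.25, [236.2, 249.8]), (0.3, [225.1, 250.7])]
8 ptr [292.3 232.8] [(0.14, [260.7, 233.4]), (0.2, [247.2, 234.0]), (0.25, [236.0, 234.7]), (0.3, [224.8, 235.6])]
12 ptr [292.3 217.7] [(0.14, [260.5, 218.3]), (0.2, [247.0, 218.9]), (0.25, [235.7, 219.5]), (0.3, [224.5, 220.3])]
210 [253, 253, 253, 253, 246, 201, 126, 105, 121, 128, 129, 131, 134, 133, 133, 135, 167, 226, 250, 253, 253, 253, 253, 253]
214 [204, 198, 194, 188, 172, 136, 103, 105, 124, 133, 135, 136, 135, 135, 135, 135, 134, 132, 133, 130, 128, 128, 128, 129]
218 [203, 212, 219, 225, 219, 179, 126, 108, 124, 133, 135, 135, 135, 135, 135, 136, 152, 201, 241, 251, 253, 253, 253, 253]
222 [229, 229, 229, 229, 219, 174, 118, 100, 119, 132, 136, 136, 135, 135, 136, 135, 143, 166, 196, 215, 221, 221, 219, 210]
226 [149, 149, 150, 149, 147, 138, 120, 110, 121, 132, 136, 136, 135, 136, 136, 135, 137, 141, 145, 149, 148, 146, 144, 155]
214 []
216 []
218 [279]
220 [276 277 278 279 280 281 282]
222 [274 275 276 277 278 279 280 281 282 283 284]
224 [272 273 274 275 276 277 278 279 280 281 282 283 284 285 286]
226 [271 272 273 274 275 276 277 278 279 280 281 282 283 284 285 286 287]
228 [271 272 273 274 275 276 282 283 284 285 286 287]
230 []
```

Call:
apply_moves --pt "0 0 0 0.0021 0.0142 0 0.0" --pt "0 0 0 0.0042 0.0284 0 0.0" --pt "0 0 0 0.0042 0.0284 0 0.0" --pt "0 0 0 0.0042 0.0284 0 0.0" --pt "0 0 0 0.0042 0.0284 0 0.0"

```text
t: 6.32
eef_pos: [523.0, 73.0, 403.1]
tcp_rot: [3.141, 0.001, 0.009]
ft_force: [-0.1, 0.7, -3.1]
opening: 0.252
```

Call:
apply_moves --pt "0 0 0 0.0042 0.0284 0 0.0" --pt "0 0 0 0.0042 0.0284 0 0.0" --pt "0 0 0 0.0042 0.0284 0 0.0" --pt "0 0 0 0.0042 0.0284 0 0.0" --pt "0 0 0 0.0042 0.0284 0 0.0"

```text
t: 6.73
eef_pos: [545.2, -69.1, 403.1]
tcp_rot: [-3.141, 0.001, 0.008]
ft_force: [0.6, 0.8, -3.0]
opening: 0.26
```

Call:
apply_moves --pt "0 0 0 0.0042 0.0284 0 0.0" --pt "0 0 0 0.0042 0.0284 0 0.0" --pt "0 0 0 0.0042 0.0284 0 0.0" --pt "0 0 0 0.0042 0.0284 0 0.0" --pt "0 0 0 0.0042 0.0284 0 0.0"

```text
t: 7.15
eef_pos: [567.4, -211.0, 403.0]
tcp_rot: [-3.141, 0.001, 0.008]
ft_force: [1.3, 0.2, -3.0]
opening: 0.253
```

Call:
apply_moves --pt "0 0 0 0.0021 0.0142 0 0.0" --pt "0 0 -3.0 0 0 0 0.0" --pt "0 0 -5.3 0 0 0 0.0" --pt "0 0 -3.0 0 0 0 0.0" --pt "0 0 0 0 0 0 0.0"

```text
t: 7.57
eef_pos: [569.5, -223.4, 403.0]
tcp_rot: [-3.141, 0.001, 0.208]
ft_force: [-0.3, 0.5, -3.5]
opening: 0.251
```

Call:
apply_moves --pt "0 0 0 0 0 0 0.0" --pt "0 0 0 0 0 0 0.0" --pt "0 0 0 0 0 0 0.0" --pt "0 0 0 0 0 0 0.0" --pt "0 0 0 0 0 0 0.0"

```text
t: 7.98
eef_pos: [569.5, -223.5, 403.7]
tcp_rot: [3.142, 0.0, 0.205]
ft_force: [-0.2, -0.2, -2.7]
opening: 0.251
```

The wrist camera shows a steady 1.5 mm sideways bias, since the handle, which is centred in the jaws, appears off-centre. With that allowed for, the mark angle is about 0.255 rad and the gauge is within about 1 mm of the crown. Next I descend and feel for contact.

Call:
apply_moves --pt "0 0 0 0 -0.0005 0.012 0.0" --pt "0 0 0 0 0 0.012 0.0" --pt "0 0 0 0 0 0.009 0.0" --pt "0 0 0 0 0 0.003 0.0" --pt "0 0 0 0 0 0.001 0.0"

```text
t: 8.4
eef_pos: [569.4, -223.2, 366.1]
tcp_rot: [-3.141, 0.001, 0.205]
ft_force: [0.4, -0.1, -2.7]
opening: 0.253
```

Call:
apply_moves --pt "0 0 0 0 0 0 0.0" --pt "0 0 0 0 0 0 0.0" --pt "0 0 0 0 0 0 0.0" --pt "0 0 0 0 0 0 0.0" --pt "0 0 0 0 0 0 0.0"

```text
t: 8.82
eef_pos: [569.4, -223.2, 367.1]
tcp_rot: [3.141, -0.0, 0.206]
ft_force: [-0.4, 0.8, -3.3]
opening: 0.248
```

Run:
```python
from h import *
from cell import env, optics
st=env.state();t=optics.read_camera("top");s=optics.read_camera("side");w=optics.read_camera("wrist")
print(st['t'],st['eef_pos'],st['tcp_rot'],st['ft_force'],st['moment'])
def crop(d,u,v,a=100,b=75): return cv2.resize(d['color'][v:v+b,u:u+a,::-1],(400,300),interpolation=cv2.INTER_CUBIC)
cv2.imwrite('pics/m2.png',np.vstack([np.hstack([crop(s,290,120),crop(t,312,150)]),np.hstack([crop(w,180,140,200,150),crop(w,80,30,400,300)])]))
```

```text
8.8167 [ 569.39702993 -223.16307735  367.08095624] [ 3.14112996e+00 -4.14511586e-04  2.05601976e-01] [-0.37804228  0.75720329 -3.27328343] [-0.0185395  -0.04341229 -0.00408   ]
```

View pics/m2.png

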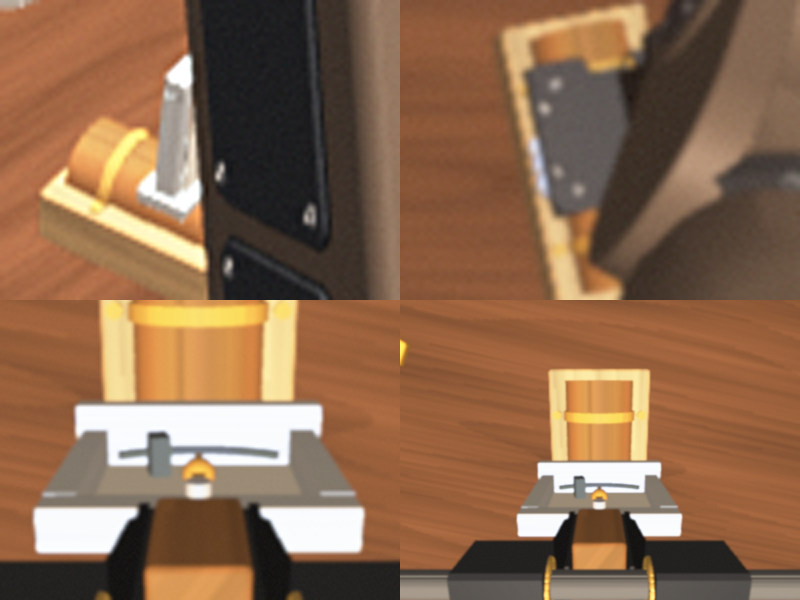

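Foot and neck centres line up at col ~199 in the lower-left crop, so it is centred and square, hovering about 3.5 mm up. I lower gently to contact.

Call:
apply_moves --pt "0 0 0 0 0 0.0015 0.0" --pt "0 0 0 0 0 0.001 0.0" --pt "0 0 0 0 0 0.0005 0.0" --pt "0 0 0 0 0 0 0.0" --pt "0 0 0 0 0 0 0.0"

```text
t: 9.38
eef_pos: [569.4, -223.2, 363.7]
tcp_rot: [3.142, 0.0, 0.206]
ft_force: [-0.3, -0.0, -3.3]
opening: 0.25
```

Call:
apply_moves --pt "0 0 0 0 0 0.0005 0.0" --pt "0 0 0 0 0 0 0.0" --pt "0 0 0 0 0 0 0.0" --pt "0 0 0 0 0 0 0.0"

```text
t: 9.72
eef_pos: [569.4, -223.1, 363.6]
tcp_rot: [3.141, -0.0, 0.206]
ft_force: [-0.5, 1.5, 2.7]
opening: 0.253
```

Contact is made at about 6 N with the gauge level. I hold it standing level for a second, then start rocking at 1° per row, following the rolling kinematics.

Call:
apply_moves --pt "0 0 0 0 0 0 0.0" --pt "0 0 0 0 0 0 0.0" --pt "0 0 0 0 0 0 0.0" --pt "0 0 0 0 0 0 0.0" --pt "0 0 0 0 0 0 0.0"

```text
t: 10.13
eef_pos: [569.4, -223.1, 363.6]
tcp_rot: [3.141, -0.0, 0.206]
ft_force: [-2.1, 0.5, 5.2]
opening: 0.25
```

Call:
apply_moves --pt "0 0 0 0 0 0 0.0" --pt "0 0 0 0 0 0 0.0" --pt "0 0 0 0 0 0 0.0" --pt "0 0 0 0 0 0 0.0" --pt "0 0 0 0 0 0 0.0"

```text
t: 10.55
eef_pos: [569.4, -223.1, 363.6]
tcp_rot: [3.141, -0.0, 0.206]
ft_force: [-1.1, 1.1, 5.5]
opening: 0.254
```

Call:
apply_moves --pt "-1 0 0 0 -0.00512 4e-05 0.0" --pt "-1 0 0 0 -0.00512 3e-05 0.0" --pt "-1 0 0 0 -0.00512 2e-05 0.0" --pt "0 0 0 0 0 0 0.0" --pt "0 0 0 0 0 0 0.0"

```text
t: 10.97
eef_pos: [566.3, -208.1, 363.2]
tcp_rot: [3.089, -0.0, 0.206]
ft_force: [-1.1, 1.0, 6.2]
opening: 0.25
```

```bash
cat > roll.py <<'E'
from h import *
from cell import env
st=env.state();R=rpy(st['tcp_rot']);a=.2056;c=np.array([np.cos(a),np.sin(a),0]);y=np.array([-np.sin(a),np.cos(a),0])
n=-R[:,2];th=np.arctan2(n@y,n[2])
P=st['eef_pos']-np.array([569.4,-223.15,40]);h=293.6
pred=np.array([(30+h)*np.sin(th)-30*th*np.cos(th),(30+h)*np.cos(th)+30*th*np.sin(th)])
print('t',st['t'],'theta',th,'along',P@c,'pitch',n@c,'across/z err',np.round([P@y-pred[0],P[2]-pred[1]],2),'f',st['ft_force'].round(1),'m',st['moment'].round(2),'op',st['opening'])
E
python3 roll.py
```

```text
t 10.9667 theta 0.052363053755313894 along 0.06161884011872396 pitch -0.000325673019180613 across/z err [ 0.03 -0.06] f [-1.1  1.   6.2] m [ 0.33  0.48 -0.02] op 0.24978142736251205
```

Call:
apply_moves --pt "-1 0 0 0 -0.00512 1e-05 0.0" --pt "-1 0 0 0 -0.00512 0 0.0" --pt "-1 0 0 0 -0.00512 -1e-05 0.0" --pt "-1 0 0 0 -0.00512 -1e-05 0.0" --pt "-1 0 0 0 -0.00512 -2e-05 0.0"

```text
t: 11.38
eef_pos: [561.1, -183.1, 361.0]
tcp_rot: [3.002, -0.0, 0.205]
ft_force: [-2.6, 1.8, 7.2]
opening: 0.254
```

Call:
apply_moves --pt "-1 0 0 0 -0.00512 -3e-05 0.0" --pt "-1 0 0 0 -0.00512 -4e-05 0.0" --pt "-1 0 0 0 -0.00512 -5e-05 0.0" --pt "-1 0 0 0 -0.00512 -6e-05 0.0" --pt "0 0 0 0 0 0 0.0"

```text
t: 11.8
eef_pos: [556.9, -162.9, 357.7]
tcp_rot: [2.931, -0.0, 0.206]
ft_force: [-1.5, 1.3, 6.4]
opening: 0.251
```

```bash
python3 roll.py
```

```text
t 11.8 theta 0.21037519055925108 along 0.08921777236575679 pitch -0.00029827511970094157 across/z err [ 0.08 -0.1 ] f [-1.5  1.3  6.4] m [-0.01  0.45 -0.06] op 0.2512849094183907
```

Call:
apply_moves --pt "-1 0 0 0 -0.00512 -7e-05 0.0" --pt "-1 0 0 0 -0.00512 -8e-05 0.0" --pt "-0.5 0 0 0 -0.00256 -6e-05 0.0" --pt "0 0 0 0 0 0 0.0" --pt "0 0 0 0 0 0 0.0"

```text
t: 12.22
eef_pos: [554.5, -151.1, 355.1]
tcp_rot: [2.889, -0.0, 0.206]
ft_force: [-1.9, 3.1, 7.4]
opening: 0.25
```

Call:
apply_moves --pt "0 0 0 0 0 0 0.0" --pt "0 0 0 0 0 0 0.0" --pt "0 0 0 0 0 0 0.0" --pt "0 0 0 0 0 0 0.0" --pt "0 0 0 0 0 0 0.0"

```text
t: 12.63
eef_pos: [554.5, -151.2, 355.1]
tcp_rot: [2.889, -0.0, 0.205]
ft_force: [-1.4, 4.1, 8.3]
opening: 0.25
```

Call:
apply_moves --pt "0 0 0 0 0 0 0.0" --pt "0 0 0 0 0 0 0.0" --pt "0 0 0 0 0 0 0.0" --pt "0 0 0 0 0 0 0.0" --pt "0 0 0 0 0 0 0.0"

```text
t: 13.05
eef_pos: [554.5, -151.2, 355.1]
tcp_rot: [2.889, -0.0, 0.205]
ft_force: [-1.9, 2.7, 7.4]
opening: 0.254
```

Call:
apply_moves --pt "0 0 0 0 0 0 0.0" --pt "0 0 0 0 0 0 0.0" --pt "0 0 0 0 0 0 0.0" --pt "0 0 0 0 0 0 0.0" --pt "0 0 0 0 0 0 0.0"

```text
t: 13.47
eef_pos: [554.5, -151.2, 355.1]
tcp_rot: [2.889, -0.0, 0.205]
ft_force: [-2.9, 4.0, 7.4]
opening: 0.249
```

Call:
apply_moves --pt "0 0 0 0 0 0 0.0" --pt "0 0 0 0 0 0 0.0" --pt "0 0 0 0 0 0 0.0" --pt "0 0 0 0 0 0 0.0" --pt "0 0 0 0 0 0 0.0"

```text
t: 13.88
eef_pos: [554.5, -151.2, 355.1]
tcp_rot: [2.889, -0.0, 0.205]
ft_force: [-3.0, 4.3, 7.1]
opening: 0.244
```

```bash
python3 roll.py
cat > look.py <<'E'
import sys
from h import *
from cell import env, optics
w=optics.read_camera("wrist");im=w['color']
cv2.imwrite(sys.argv[1],cv2.resize(im[185:260,230:330,::-1],(800,600),interpolation=cv2.INTER_CUBIC))
hsv=cv2.cvtColor(im,cv2.COLOR_RGB2HSV)
m=cv2.inRange(hsv,(10,120,120),(35,255,255))
for v in range(210,232,2): x=np.nonzero(m[v,240:300])[0]+240; print(v,x[[0,-1]].mean() if len(x) else '',x)
g=cv2.cvtColor(im,cv2.COLOR_RGB2GRAY)
for v in (210,214,218): print(v,[int(x) for x in g[v,248:272]])
E
python3 look.py pics/w5.png
```

```text
t 13.8833 theta 0.252518494950353 along 0.09773644341540873 pitch -0.0001872247506595363 across/z err [-0.01 -0.09] f [-3.   4.3  7.1] m [ 0.63  0.52 -0.02] op 0.24377039370033896
210  []
212  []
214  []
216  []
218 260.5 [260 261]
220 263.0 [260 261 262 263 264 265 266]
222 264.5 [259 260 261 262 263 264 265 266 267 268 269 270]
224 265.0 [258 259 260 261 262 263 264 265 266 267 268 269 270 271 272]
226 265.5 [258 259 260 261 262 263 264 265 266 267 268 269 270 271 272 273]
228 265.0 [257 258 259 260 261 262 263 264 265 266 267 268 269 270 271 272 273]
230 265.0 [258 259 260 261 262 263 264 265 266 267 268 269 270 271 272]
210 [252, 252, 252, 252, 242, 190, 118, 101, 117, 124, 126, 127, 128, 131, 129, 132, 162, 222, 247, 252, 252, 252, 252, 252]
214 [202, 195, 189, 182, 162, 126, 94, 106, 125, 133, 132, 133, 132, 133, 132, 132, 129, 130, 129, 130, 129, 128, 125, 124]
218 [187, 196, 205, 211, 204, 167, 114, 100, 119, 127, 121, 111, 105, 104, 111, 119, 135, 169, 210, 234, 244, 247, 249, 250]
```

View pics/w5.png

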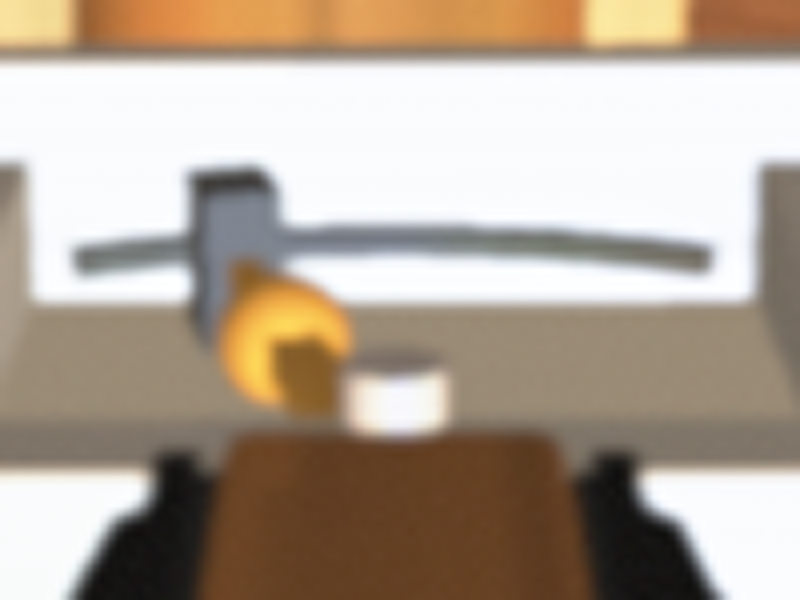

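The pointer tip sits at col ~260.5 and the tab's top face spans about 255.5–265.4, so its middle is at 260.5: they coincide. I'll check it's steady, then hand in.

Call:
apply_moves --pt "0 0 0 0 0 0 0.0" --pt "0 0 0 0 0 0 0.0" --pt "0 0 0 0 0 0 0.0" --pt "0 0 0 0 0 0 0.0" --pt "0 0 0 0 0 0 0.0"

```text
t: 14.35
eef_pos: [554.5, -151.2, 355.1]
tcp_rot: [2.889, -0.0, 0.205]
ft_force: [-1.3, 2.7, 7.3]
opening: 0.252
```

```bash
python3 roll.py; python3 look.py pics/w6.png | sed -n '4,8p;$p'; python3 -c "
from cell import env
print(env.job_done())"
```

```text
t 14.35 theta 0.2525034640781422 along 0.10514388974447189 pitch -0.00023748570838249013 across/z err [-0.02 -0.09] f [-1.3  2.7  7.3] m [ 0.62  0.47 -0.03] op 0.2524356120417864
216  []
218 260.5 [260 261]
220 263.0 [260 261 262 263 264 265 266]
222 264.5 [259 260 261 262 263 264 265 266 267 268 269 270]
224 265.0 [258 259 260 261 262 263 264 265 266 267 268 269 270 271 272]
218 [188, 196, 204, 210, 205, 167, 113, 100, 119, 127, 121, 111, 105, 104, 110, 119, 135, 169, 210, 235, 243, 247, 249, 250]
the job is handed in; nothing more can be done
None
```

I stood the gauge level on the neck's crown, held it there for about a second, and rocked it to 0.2525 rad, where the pointer rests on the mark tab. I handed the job in at about 14.4 s, still gripping the handle, with the foot pressed on the neck at about 10 N.

**Last checks:**
- **Pointer on the tab:** the pointer tip and the middle of the tab's top face were both at image column 260.5. The tip did not move between two looks 0.5 s apart.
- **Rocking on the crown:** the measured tool pose agreed with rolling without slip to within 0.1 mm.
- **Placing:** in the wrist view just before contact, the foot was centred across the neck to about 0.5 mm. It was turned to the neck's measured direction, and midway between the straps to about 1 mm by calculation.

**Disagreements:**
- The wrist camera read about 1.5 mm off sideways. I allowed for that when placing the gauge and reading the mark.
- The mark measured about 0.255 rad while the gauge was level, against the final 0.2525 rad, which is within reading error.

**Not checked:** I took no last picture of the picks and parts. The gripper and gauge stayed well above them throughout.

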